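# Reload the carton labeller's spring magazine

### The arm

A 7-joint arm with a two-finger parallel gripper is mounted at the origin on the work surface. World frame = base frame: x ahead of the robot, y to its left, z up, the work surface at z = 0. Lengths are in m, angles in rad, forces in N, time in s.
With the tool pointing down it reaches from about 0.425 to 0.925 m from the base axis. Payload 6.8 kg.
Tool frame: the origin (TCP) lies on the centre line of the jaws, within the pads' length; the fingertips stand bot.tip_reach ahead of it and the grasp point (between the pads) lies 3 mm ahead of it (bot.tip_reach is the distance from the TCP to the fingertips, in m); z points along the fingers, y is the line along which they close (so a half turn about z gives the same grasp; the last joint's range is limited). The gripper opens to 85 mm and grips with 20 to 120 N. Pads are 22 mm wide; open, the fingers measure 114 mm over their backs; the gripper's body (76 mm by 85 mm) begins 54 mm behind the grasp point. The pads swing forward as they close: fully open they stand 13 mm farther back than shut.
Start: joints at [1.168, 0.477, 0.022, 1.555, -0.011, 1.109, -0.083], TCP at [0.196, -0.646, 0.253] pointing down, gripper open.
Joint ranges: [-2.96, 2.96], [-0.34, 2.1], [-1.41, 1.46], [0.24, 2.44], [-1.37, 4.51], [0.17, 1.92], [-2.96, 2.96]. Speed limits (rad/s): [2.39, 2.39, 3.14, 3.14, 3.14, 3.14, 3.14].

### API

Orientations are given as a unit quaternion [w, x, y, z].
In Python, from station import bot gives the robot as it stands.
- The arm moves only by the tool jog_arm, never from a script. Its argument "deltas" is a list of rows, each a list of 7 numbers: the shift along the world's x, y, z in m, then the turn, a rotation vector about the world's x, y, z in rad, then the opening, from 0 (shut) to 1 (fully open). In form: [[x, y, z, rx, ry, rz, grip], ...]. A call has 1 to 10 rows; each row shifts and turns the commanded pose from where the row before left it; what a row does not reach is not made up. A row lasts 1/10 s, in which the tool goes at most 50 mm and 8.59 degrees, less where a joint would pass 70% of its speed; a pose out of reach is approached as far as the arm can. A call with a gripper value outside its range is refused whole. The fingers move at their own pace and stop on an object; "newtons" is the grip in N (left out, the last holds). Time passes only in rows, so rows that do not move let the fingers close. It gives the time, the measured TCP pose, the force, the opening and the grip force at its end, in the units of the state.
- bot.get_obs(): the state, without advancing time (a new reading comes with each control period).
- bot.read_camera(name): name is "scene" or "top"; returns a dict with "img" (384x512x3 uint8, red, green, blue), "K" (3x3 intrinsics, pixels), "eye" and "attitude" of the camera in the world. Camera axes: x right, y down, z forward; pixel columns grow to the right and rows downward; lengths in m; the calibration is good to about 2 mm. A picture is of the moment at which its call begins. There is no depth.
- bot.hand_in(): hands the job in; it is judged then, once.
The state is a dict: "t": time; "q": joint angles; "joint_vel": joint speeds; "joint_torque": joint torques, N m; "eef_pos": TCP position; "tool_rot": TCP orientation; "contact_force": force on the tool from outside, world axes, zero at the start; "torque": the same for the moment, N m; "gripper_width": opening from 0.0 (shut) to 1.0 (fully open); "grasp_force": force on a finger pad.
Only numpy, scipy, OpenCV 4.12 (cv2) and the standard library are available. Lean on these libraries where they do the work, as an engineer would, in place of code of your own. Each camera call takes 0.05 s, during which the arm holds its last target. There are 200 camera calls.

### The job

The labeller's spring magazine stands pulled out on its rail with one slim carton left in it. Fill it up with the two matching slim cartons from the bench: one at a time, lay each flat in the magazine, press the pile down until the catches at both ends have sprung back over it, and let go. When both are held under the catches, push the magazine along its rail fully home under the labelling head, and leave the other things on the bench where they are.

Things in the scene. Friction and masses are not known exactly. Their poses are not given: they have to be found in the camera images.
- carton_a: first slim carton to load, lying flat on the bench: plain brown cardboard carton, 140 mm long (its y axis) x 60 wide (x) x 32 mm high (z), about 0.25 kg; origin at the centre of its underside
- carton_b: second slim carton to load, lying flat on the bench, same as the first: plain brown cardboard carton, 140 mm long (its y axis) x 60 wide (x) x 32 mm high (z), about 0.25 kg; origin at the centre of its underside
- carton_in: the slim carton that is already in the magazine, held between platform and catches: plain brown cardboard carton, 140 mm long (its y axis) x 60 wide (x) x 32 mm high (z), about 0.25 kg; origin at the centre of its underside
- mouth (a point): centre of the magazine at the height of the catches' undersides, about 190 mm above the bench; moves with the magazine. z up, y along the rail towards home and along the cartons' length in the magazine, x across it. The top of a carton held under the catches is at this height. It must be pushed about 15 to 18 mm below it for both catches to spring back; with three in, the platform bottoms 25 below
- guide_top (a point): centre of the open top of the magazine, 22 mm above mouth, same axes: two upright aluminium channels face each other and hold the cartons' ends and corners (inner faces of the ends at y = +-72.5, of their side flanges at x = +-32.5: 2.5 play each way; the top 16 flare out). The long sides are open for fingers from y = -50 to +50. It holds three cartons, one on another
- handle (a point): middle of the magazine's handle, a black bar 10 mm thick, 84 long along x of mouth, standing 45 out from the magazine's outer end guide (the end away from the head), about 130 mm above the bench; axes as for mouth. Push it towards +y of mouth to send the magazine home; the space behind it is free
- magazine (a joint): place of the magazine on its rail in m: 0 pulled out, 0.18 home against the stop under the labelling head; about 4 N moves it and it stays where it is left. The head's underside is 225 mm above the bench and its front edge 35 mm on the handle's side of the home centre, so the magazine can be loaded only when pulled out
- platform (a joint): spring platform under the cartons in m, growing downward: about 0 with one carton under the catches, 0.032 with two, 0.064 with three. Pushing the next carton down past the catches takes about 10 to 20 N
- catch_near (a joint): angle in rad of the spring catch in the middle of the magazine's handle end: 0 out over the pile, up to 1.5 while a carton passing down folds it away. A steel flap 30 mm wide, 4 thick, reaching in to y = -64 of mouth; a carton merely laid in rests on top of it
- catch_far (a joint): the same for the catch at the other end (towards home), reaching in to y = +64 mm of mouth: 0 out over the pile, up to 1.5 while folded away
- labeller: the labeller: a grey base plate 580 x 220 mm on the bench with the rail along its y axis, and a white cabinet with overhanging head (top at 360) at its +y end; origin on the bench 130 mm from the magazine's pulled-out centre, towards home; fixed
- big_carton: a thicker cardboard carton, 150 x 105 x 50 mm, that does not fit the magazine; leave it; origin at the centre of its underside
- label_roll: roll of white paper labels standing on end, 96 mm across, 100 high; leave it; origin at the centre of its underside
- tape_roll: roll of brown packing tape lying flat, 110 mm across, 48 high; leave it; origin at the centre of its underside
- scanner: black hand-held barcode scanner lying on its side, about 170 x 110 x 50 mm; leave it; origin under its head
Mind the look-alikes: they are no part of the job. What is shaped like the carton_a but green, purple or turquoise is not meant.

How it is judged:
On the way, in this order (a step that is already met when the one before it is completed fails the run):
1. one of the two cartons has been pressed down under both catches and let go (((x of carton_a in the frame of mouth between -0.006 and 0.006 m and y of carton_a in the frame of mouth between -0.006 and 0.006 m and z of carton_a in the frame of mouth between -0.104 and -0.0295 m and angle between carton_a's own z axis and vertical below 0.08 rad) or (x of carton_b in the frame of mouth between -0.006 and 0.006 m and y of carton_b in the frame of mouth between -0.006 and 0.006 m and z of carton_b in the frame of mouth between -0.104 and -0.0295 m and angle between carton_b's own z axis and vertical below 0.08 rad)) and value of joint each of catch_near, catch_far below 0.15 rad and contact force between the fingers and carton_a below 0.1 N and contact force between the fingers and carton_b below 0.1 N), for 0.2 s.
2. both cartons have been pressed down under both catches and let go (x of carton_a in the frame of mouth between -0.006 and 0.006 m and y of carton_a in the frame of mouth between -0.006 and 0.006 m and z of carton_a in the frame of mouth between -0.104 and -0.0295 m and angle between each of carton_a, carton_b, carton_in's own z axis and vertical below 0.08 rad and x of carton_b in the frame of mouth between -0.006 and 0.006 m and y of carton_b in the frame of mouth between -0.006 and 0.006 m and z of carton_b in the frame of mouth between -0.104 and -0.0295 m and x of carton_in in the frame of mouth between -0.006 and 0.006 m and y of carton_in in the frame of mouth between -0.006 and 0.006 m and z of carton_in in the frame of mouth between -0.104 and -0.0295 m and value of joint each of catch_near, catch_far below 0.15 rad and contact force between the fingers and carton_a below 0.1 N and contact force between the fingers and carton_b below 0.1 N), for 0.2 s.
At the end, for the whole second after the job is handed in: All three slim cartons lie flat in the magazine (within 6 mm of its centre line, tilt under 0.08 rad) with their tops below the undersides of the catches (2.5 mm allowed), both catches are out over the pile (under 0.15 rad), and the magazine is home (joint over 0.176 m of 0.18) and at rest (x of carton_a in the frame of mouth between -0.006 and 0.006 m and y of carton_a in the frame of mouth between -0.006 and 0.006 m and z of carton_a in the frame of mouth between -0.104 and -0.0295 m and angle between each of carton_a, carton_b, carton_in's own z axis and vertical below 0.08 rad and x of carton_b in the frame of mouth between -0.006 and 0.006 m and y of carton_b in the frame of mouth between -0.006 and 0.006 m and z of carton_b in the frame of mouth between -0.104 and -0.0295 m and x of carton_in in the frame of mouth between -0.006 and 0.006 m and y of carton_in in the frame of mouth between -0.006 and 0.006 m and z of carton_in in the frame of mouth between -0.104 and -0.0295 m and value of joint each of catch_near, catch_far below 0.15 rad and value of joint magazine above 0.176 m and velocity of joint magazine between -0.01 and 0.01 m/s and linear speed of each of carton_a, carton_b, carton_in below 0.02 m/s); the robot touches nothing.
It fails at once if a bystander (thick carton, label roll, tape roll or scanner) is shoved more than 30 mm (distance of any of big_carton, label_roll, tape_roll, scanner from where it was at the start of the episode above 0.03 m).
It also fails if it takes over 72 s, if anything falls off the work surface, if the arm or the gripper's body presses on something with over 40 N, if the wrist force passes 120 N, or if a joint passes its speed limit or range.

## Working session

There is one attempt and no reset: what is moved stays moved. The work goes in short steps, Python scripts to look and compute and a tool call to move; the robot and the scene stay as the last step left them, time stands still between calls to the robot, and variables do not carry over. Pictures are saved under pics/ and viewed, at most 10 in all, crops included, and the job is handed in when it is done.

Besides the shell and the picture viewer there is one more tool, called after "Emit:" as a command line: name --pt "numbers of a row" for each row, then --argument value for the rest. jog_arm: Moves the arm, as the interface text tells. Its arguments: {"type":"object","properties":{"deltas":{"type":"array"},"newtons":{"type":"number"}},"required":["deltas"]}

```bash
mkdir -p pics; python3 - <<'E'
from station import bot
import cv2
for n in("scene","top"):
    c=bot.read_camera(n); cv2.imwrite(f"pics/{n}0.png",cv2.resize(c["img"][:,:,::-1],(800,600),interpolation=cv2.INTER_CUBIC)); print(n,c["K"].tolist(),c["eye"],c["attitude"])
o=bot.get_obs(); print(o,bot.tip_reach)
E
```

```text
scene [[452.9836700442871, 0.0, 248.37238431798195], [0.0, 452.9836700442871, 190.7319224637958], [0.0, 0.0, 1.0]] [1.14193326 0.55098025 1.38243111] [-0.1103692   0.35924779  0.88473686 -0.27568163]
top [[462.8098854615612, 0.0, 253.68047728205266], [0.0, 462.8098854615612, 191.59128054425014], [0.0, 0.0, 1.0]] [ 0.20807242 -0.04253946  1.79269745] [ 0.06953702 -0.68972013  0.71676771 -0.07546383]
{'t': 0.1, 'q': array([ 1.16787044,  0.47774321,  0.02236655,  1.55634584, -0.01151879,
        1.10929245, -0.08309609]), 'joint_vel': array([-6.64867838e-04, -1.47724530e-03,  1.28971260e-03, -3.22433735e-03,
       -9.49536440e-05,  2.61672115e-04, -3.66118857e-04]), 'joint_torque': array([ 4.88167541e-03, -5.97755349e+01,  1.61351714e+00, -2.81954759e+01,
        1.27769104e-02,  5.07928751e-03,  3.22895801e-05]), 'eef_pos': array([ 0.19597653, -0.64540812,  0.25240893]), 'tool_rot': array([-8.10739668e-04,  9.89154445e-01,  1.46876802e-01, -1.78846133e-04]), 'contact_force': array([ 0.28289151,  0.18300926, -0.17798027]), 'torque': array([-0.0352233 , -0.00417804, -0.05704202]), 'grasp_force': 0.0, 'gripper_width': 1.0030971700579345} 0.022
```

View pics/top0.png

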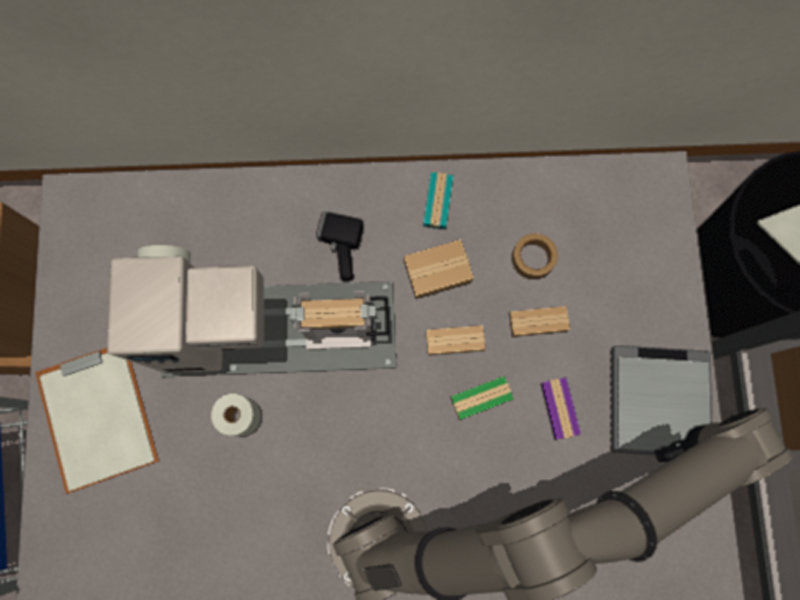

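View pics/scene0.png

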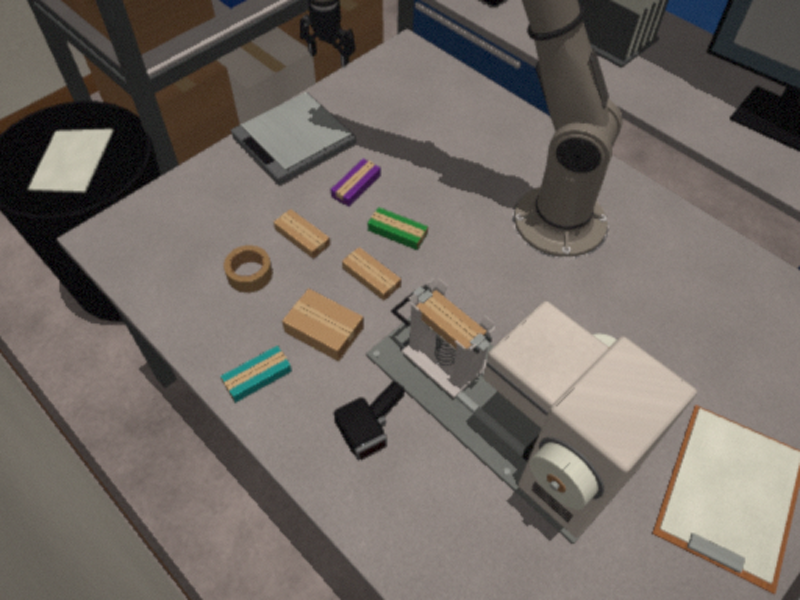

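Candidates in the top view (800x600): brown slim cartons at (456,340) and (540,320). Not meant are the thick carton (438,268), green (482,397), purple (561,408), turquoise (439,200), and the one already loaded (334,313). I choose the two brown slim ones and check them in a crop.

```bash
cat > h.py <<'E'
from station import bot
import cv2, numpy as np
from scipy.spatial.transform import Rotation as R
from scipy.optimize import minimize
def cam(n):
    c=bot.read_camera(n); a=np.array(c["attitude"]); c["R"]=R.from_quat(a[[1,2,3,0]]).as_matrix(); return c
def ray(c,uv,z):
    d=c["R"]@np.linalg.inv(c["K"])@np.array([uv[0],uv[1],1.]); e=np.array(c["eye"]); return e+d*(z-e[2])/d[2]
def proj(c,P):
    p=(np.asarray(P,float)-c["eye"])@c["R"]; q=p@np.array(c["K"]).T; return q[:,:2]/q[:,2:]
def box(x,y,yaw,z0,z1,L=.14,W=.06):
    s,cc=np.sin(yaw),np.cos(yaw)
    return [(x+cc*a-s*b,y+s*a+cc*b,z) for a in(-L/2,L/2) for b in(-W/2,W/2) for z in(z0,z1)]
def brown(img):
    h=cv2.cvtColor(img,cv2.COLOR_RGB2HSV); return cv2.inRange(h,(8,75,90),(22,255,255))
E
python3 - <<'E'
from h import *
cs={n:cam(n) for n in("top","scene")}
for n,c in cs.items(): print(n,np.round(c["R"][:,2],3))
t=cs["top"]; m=brown(t["img"])
for i in range(1,(r:=cv2.connectedComponentsWithStats(m))[0]):
    if r[2][i,4]>60: 
        rr=cv2.minAreaRect(np.argwhere(r[1]==i)[:,::-1].astype(np.float32)); print(r[3][i],r[2][i,4],rr,ray(t,r[3][i],.03).round(3))
a=cv2.resize(t["img"][160:250,165:375],None,fx=3.8,fy=3.3,interpolation=cv2.INTER_CUBIC)
b=cv2.resize(cs["scene"]["img"][125:255,165:330],(800,300),interpolation=cv2.INTER_CUBIC)
b=cv2.resize(cs["scene"]["img"][170:260,240:340],(400,300),interpolation=cv2.INTER_CUBIC)
d=cv2.resize(cs["scene"]["img"][125:200,165:265],(400,300),interpolation=cv2.INTER_CUBIC)
a=cv2.resize(a,(800,300)); cv2.imwrite("pics/crop1.png",np.vstack([a,np.hstack([b,d])])[:,:,::-1])
E
```

```text
top [ 0.204 -0.012 -0.979]
scene [-0.393 -0.409 -0.824]
[280.22292994 126.85987261] 157 ((280.15997314453125, 127.37998962402344), (4.666904926300049, 33.51686477661133), 8.130102157592773) [ 0.836 -0.181  0.03 ]
[342.41158537 162.55792683] 328 ((342.5000305175781, 162.5), (26.870054244995117, 26.870058059692383), 45.0) [ 0.679 -0.419  0.03 ]
[280.1342723  171.12018779] 1065 ((280.2110290527344, 171.03671264648438), (27.202266693115234, 39.46244430541992), 73.3007583618164) [ 0.653 -0.172  0.03 ]
[212.29985007 200.15292354] 667 ((212.79312133789062, 200.1729278564453), (17.537405014038086, 40.10279846191406), 88.26429748535156) [0.547 0.097 0.03 ]
[344.86486486 205.21283784] 592 ((344.92083740234375, 205.2079315185547), (16.11960220336914, 37.21438980102539), 84.2894058227539) [ 0.508 -0.415  0.03 ]
[291.15656566 217.36700337] 594 ((291.2379150390625, 217.35519409179688), (16.19386863708496, 36.789146423339844), 85.2363510131836) [ 0.468 -0.205  0.03 ]
[ 58.84933775 268.9602649 ] 604 ((60.87981414794922, 267.213623046875), (82.93045806884766, 63.5171012878418), 74.35775756835938) [0.306 0.678 0.03 ]
[  9.75806452 231.38709677] 124 ((9.5, 231.0), (6.0, 19.0), 90.0) [0.455 0.871 0.03 ]
[359.11398964 261.15025907] 193 ((359.1470947265625, 261.0882568359375), (37.593021392822266, 5.093247413635254), 75.96376037597656) [ 0.292 -0.452  0.03 ]
[308.17934783 254.10869565] 184 ((308.0607604980469, 254.1547088623047), (5.052650451660156, 37.16357421875), 68.5522689819336) [ 0.326 -0.261  0.03 ]
```

View pics/crop1.png

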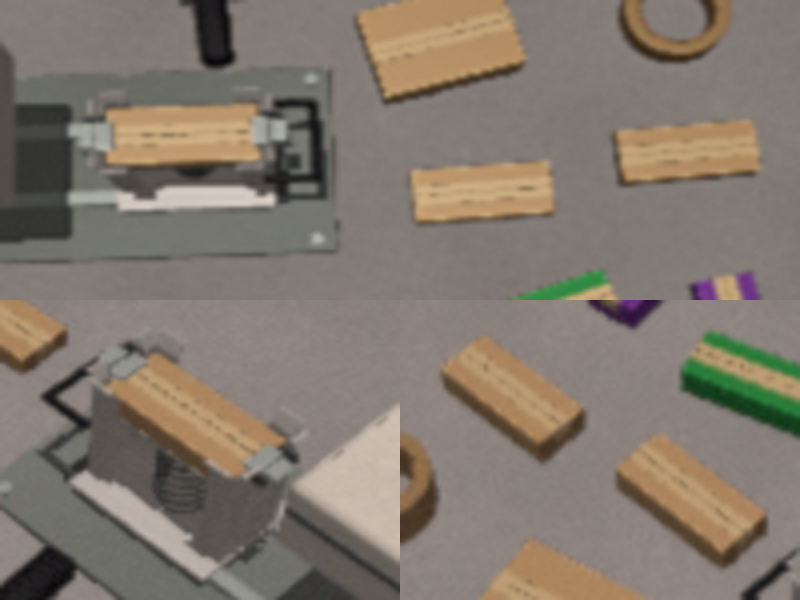

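The crop confirms plain brown slim cartons, at full-image pixels (291,217) and (345,205), and the magazine with one carton at (212,200). Now I fit the poses.

```bash
cat >> h.py <<'E'
def sil(c,P,S=8):
    h=cv2.convexHull(((proj(c,P)+.5)*S*16).round().astype(np.int32)); m=np.zeros((384*S//2,512*S//2),np.uint8)
    cv2.fillConvexPoly(m,(h//2),255,shift=4); return cv2.resize(m,(512,384),interpolation=cv2.INTER_AREA)/255.
def fit(cs,masks,z0,z1,p0):
    def f(p):
        return sum(1-(np.minimum(s:=sil(c,box(*p,z0,z1)),m)).sum()/np.maximum(s,m).sum() for c,m in zip(cs,masks))
    r=minimize(f,p0,method="Nelder-Mead",options=dict(initial_simplex=np.array(p0)+np.array([[0,0,0],[.01,0,0],[0,.01,0],[0,0,.1]]),xatol=1e-4,fatol=1e-4)); return r.x.round(4),round(r.fun,3)
def comp(m,uv):
    l=cv2.connectedComponents(m)[1]; return (l==l[int(round(uv[1])),int(round(uv[0]))])*1.
def mask(c,P):
    return comp(brown(c["img"]),proj(c,[P])[0])
E
python3 - <<'E'
from h import *
t,s=cam("top"),cam("scene")
for nm,p,z0,z1 in(("A",(.468,-.205),0,.032),("B",(.508,-.415),0,.032),("in",(.51,.09),.158,.19)):
    p=np.array(p)
    if nm=="in": p=ray(t,(212.3,199),.19)[:2]; print(p)
    ms=[mask(c,(*p,z1)) for c in(t,s)]; print([m.sum() for m in ms])
    for k in((0,1),(0,),(1,)): print(nm,k,fit([(t,s)[i] for i in k],[ms[i] for i in k],z0,z1,[*p,1.57]))
for uv in((251.9,180.4),(253.2,235.6),(105.6,240)): print(ray(t,uv,.01).round(3))
E
```

```text
[np.float64(592.0), np.float64(539.0)]
A (0, 1) (array([ 0.4697, -0.2071,  1.6155]), np.float64(0.306))
A (0,) (array([ 0.4704, -0.2054,  1.6165]), np.float64(0.055))
A (1,) (array([ 0.4645, -0.213 ,  1.6409]), np.float64(0.205))
[np.float64(591.0), np.float64(475.0)]
B (0, 1) (array([ 0.5094, -0.4187,  1.6237]), np.float64(0.342))
B (0,) (array([ 0.5104, -0.417 ,  1.6289]), np.float64(0.064))
B (1,) (array([ 0.5031, -0.4316,  1.5667]), np.float64(0.21))
[0.52058654 0.08416276]
[np.float64(667.0), np.float64(709.0)]
in (0, 1) (array([0.5185, 0.0834, 1.5624]), np.float64(0.419))
in (0,) (array([0.5195, 0.0841, 1.5644]), np.float64(0.108))
in (1,) (array([0.5084, 0.0753, 1.5516]), np.float64(0.266))
[ 0.625 -0.06   0.01 ]
[ 0.406 -0.056  0.01 ]
[0.411 0.512 0.01 ]
```

Emit:
jog_arm --pt "0.025 0.04 0 0 0 0.132 1" --pt "0.025 0.04 0 0 0 0.132 1" --pt "0.025 0.04 0 0 0 0.132 1" --pt "0.025 0.04 0 0 0 0.132 1" --pt "0.025 0.04 0 0 0 0.132 1" --pt "0.025 0.04 0 0 0 0.132 1" --pt "0.025 0.04 0 0 0 0.132 1" --pt "0.025 0.04 0 0 0 0.132 1" --pt "0.025 0.04 0 0 0 0.132 1" --pt "0.025 0.04 0 0 0 0.132 1" --newtons 60

```text
t: 1.3
eef_pos: [0.4468, -0.2443, 0.2536]
tool_rot: [0.0, 0.69, 0.724, -0.0]
contact_force: [1.2, -0.8, -0.8]
gripper_width: 0.998
grasp_force: 0.0
```

```bash
python3 - <<'E'
from h import *
t,s=cam("top"),cam("scene")
def br2(img):
    h=cv2.cvtColor(img,cv2.COLOR_RGB2HSV); return cv2.inRange(h,(6,75,45),(22,255,255))
for nm,p,z0,z1 in(("B",(.51,-.417),0,.032),("in",(.519,.084),.158,.19)):
    ms=[comp(br2(c["img"]),proj(c,[(*p,z1)])[0]) for c in(t,s)]; print([m.sum() for m in ms])
    for k in((0,1),(0,),(1,)): print(nm,k,fit([(t,s)[i] for i in k],[ms[i] for i in k],z0,z1,[*p,1.57]))
o=bot.get_obs(); q=o["tool_rot"]; print(o["eef_pos"],R.from_quat(q[[1,2,3,0]]).as_matrix().round(3),o["q"].round(2))
E
```

```text
[np.float64(368.0), np.float64(573.0)]
B (0, 1) (array([ 0.508 , -0.4227,  1.6489]), np.float64(0.508))
B (0,) (array([ 0.5103, -0.422 ,  1.6446]), np.float64(0.416))
B (1,) (array([ 0.5068, -0.4225,  1.6208]), np.float64(0.064))
[np.float64(677.0), np.float64(789.0)]
in (0, 1) (array([0.5181, 0.0833, 1.5497]), np.float64(0.326))
in (0,) (array([0.5193, 0.0842, 1.5627]), np.float64(0.096))
in (1,) (array([0.5163, 0.0781, 1.5665]), np.float64(0.191))
[ 0.44989625 -0.23919913  0.25399894] [[-0.058  0.998  0.003]
 [ 0.998  0.058  0.002]
 [ 0.002  0.003 -1.   ]] [ 0.75  0.24 -0.44  1.92  0.11  1.01  0.32]
```

Emit:
jog_arm --pt "0.019 0.032 -0.03 0 0 0 1" --pt "0 0 -0.04 0 0 -0.01 1" --pt "0 0 -0.04 0 0 0 1" --pt "0 0 -0.04 0 0 0 1" --pt "0 0 -0.03 0 0 0 1" --pt "0 0 -0.02 0 0 0 1" --pt "0 0 0 0 0 0 1" --pt "0 0 0 0 0 0 1"

```text
t: 2.2
eef_pos: [0.4652, -0.2142, 0.0536]
tool_rot: [-0.0, 0.695, 0.719, -0.0]
contact_force: [0.7, 0.6, 0.2]
gripper_width: 1.0
grasp_force: 0.0
```

Emit:
jog_arm --pt "0.003 0.006 -0.013 0 0 0 1" --pt "0 0 -0.013 0 0 0 1" --pt "0 0 0 0 0 0 1" --pt "0 0 0 0 0 0 0" --pt "0 0 0 0 0 0 0" --pt "0 0 0 0 0 0 0" --pt "0 0 0 0 0 0 0" --pt "0 0 0 0 0 0 0" --newtons 60

```text
t: 3.0
eef_pos: [0.4687, -0.208, 0.028]
tool_rot: [0.001, 0.695, 0.719, 0.0]
contact_force: [-0.6, 1.7, 6.3]
gripper_width: 0.688
grasp_force: 65.8
```

Emit:
jog_arm --pt "0 0 0.03 0 0 0 0" --pt "0 0 0.05 0 0 0 0" --pt "0 0 0.05 0 0 0 0" --pt "0 0 0.05 0 0 0 0" --pt "0 0 0.05 0 0 0 0" --pt "0.02 0 0.03 0 0 -0.042 0" --pt "0.03 0.04 0 0 0 0 0" --pt "0 0.04 0 0 0 0 0" --pt "0 0.04 0 0 0 0 0" --pt "0 0.04 0 0 0 0 0"

```text
t: 4.0
eef_pos: [0.5172, -0.0466, 0.2866]
tool_rot: [-0.001, 0.71, 0.704, -0.001]
contact_force: [0.4, 0.7, -3.2]
gripper_width: 0.687
grasp_force: 66.9
```

Emit:
jog_arm --pt "0 0.04 0 0 0 0 0" --pt "0 0.04 0 0 0 0 0" --pt "0 0.03 0 0 0 0 0" --pt "0 0.02 0 0 0 0 0" --pt "0 0 0 0 0 0 0" --pt "0 0 0 0 0 0 0"

```text
t: 4.6
eef_pos: [0.5176, 0.0817, 0.2867]
tool_rot: [-0.0, 0.71, 0.705, -0.001]
contact_force: [0.1, -0.4, -3.4]
gripper_width: 0.687
grasp_force: 66.9
```

```bash
python3 - <<'E'
from h import *
t,s=cam("top"),cam("scene")
print(bot.get_obs()["eef_pos"],bot.get_obs()["tool_rot"])
a=cv2.resize(t["img"][160:235,165:265],(533,400),interpolation=cv2.INTER_CUBIC)
b=cv2.resize(s["img"][140:260,230:350],(400,400),interpolation=cv2.INTER_CUBIC)
cv2.imwrite("pics/c2.png",cv2.resize(np.hstack([a,b]),(800,343))[:,:,::-1])
E
```

```text
[0.51794016 0.08046746 0.28680576] [ 8.18450632e-06  7.10643606e-01  7.03551842e-01 -6.85869660e-04]
```

View pics/c2.png

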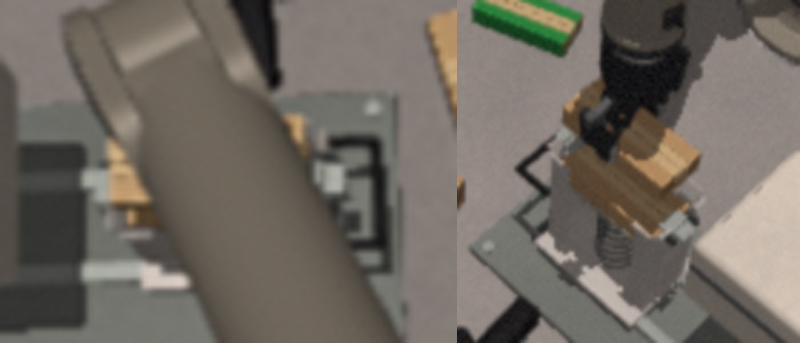

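Held carton hangs level over the magazine: its far-end corners are at about (700,153) and (660,190) in the crop and its near corner at (567,95). I check its y offset in the hand.

```bash
python3 - <<'E'
from h import *
s=cam("scene")
P=box(.518,.081,1.563,.259,.291); 
for p,q in zip(P,proj(s,P)): print(np.round(p,3),((q[0]-230)*2.857+457).round(),((q[1]-140)*2.857).round())
for z in(.158,.19):
  for p in (box(.518,.082,1.563,z,z+.0001)[::2]): print("in",np.round(p,3),(proj(s,[p])[0]-[230,140])*2.857+[457,0])
E
```

```text
[0.547 0.011 0.259] 560.0 123.0
[0.547 0.011 0.291] 560.0 105.0
[0.487 0.011 0.259] 599.0 92.0
[0.487 0.011 0.291] 600.0 74.0
[0.549 0.151 0.259] 656.0 204.0
[0.549 0.151 0.291] 659.0 187.0
[0.489 0.151 0.259] 696.0 170.0
[0.489 0.151 0.291] 699.0 152.0
in [0.547 0.012 0.158] [557.60433308 175.55203244]
in [0.487 0.012 0.158] [594.622145   145.27411912]
in [0.549 0.152 0.158] [648.67659594 253.45265146]
in [0.489 0.152 0.158] [685.69503322 220.67664727]
in [0.547 0.012 0.19 ] [558.40709084 159.76145164]
in [0.487 0.012 0.19 ] [596.08043775 129.1900802 ]
in [0.549 0.152 0.19 ] [651.25399752 238.49139462]
in [0.489 0.152 0.19 ] [688.92528989 205.34906435]
```

Emit:
jog_arm --pt "0 0 -0.03 0 0 0 0" --pt "0 0 -0.015 0 0 0 0" --pt "0 0 -0.005 0 0 0 0" --pt "0 0 -0.005 0 0 0 0" --pt "0 0 0 0 0 0 0"

```text
t: 5.25
eef_pos: [0.5182, 0.082, 0.2323]
tool_rot: [-0.0, 0.71, 0.704, -0.0]
contact_force: [-0.6, 0.6, -3.4]
gripper_width: 0.691
grasp_force: 66.8
```

Emit:
jog_arm --pt "0 0 -0.003 0 0 0 0" --pt "0 0 -0.003 0 0 0 0" --pt "0 0 0 0 0 0 0"

```text
t: 5.55
eef_pos: [0.518, 0.0821, 0.2262]
tool_rot: [-0.0, 0.71, 0.704, -0.0]
contact_force: [-0.8, -0.2, -4.1]
gripper_width: 0.688
grasp_force: 66.8
```

Inside the flare, no side contact so far.

Emit:
jog_arm --pt "0 0 -0.003 0 0 0 0" --pt "0 0 -0.003 0 0 0 0" --pt "0 0 0 0 0 0 0"

```text
t: 5.85
eef_pos: [0.5185, 0.0823, 0.2214]
tool_rot: [0.0, 0.71, 0.704, 0.0]
contact_force: [-3.8, -1.2, 9.8]
gripper_width: 0.687
grasp_force: 68.7
```

Emit:
jog_arm --pt "0 0 -0.003 0 0 0 0" --pt "0 0 -0.003 0 0 0 0" --pt "0 0 0 0 0 0 0"

```text
t: 6.15
eef_pos: [0.5187, 0.0824, 0.2161]
tool_rot: [0.001, 0.71, 0.704, 0.0]
contact_force: [-5.1, -2.0, 13.0]
gripper_width: 0.687
grasp_force: 69.2
```

Emit:
jog_arm --pt "-0.0015 -0.0005 -0.003 0 0 0 0" --pt "0 0 -0.004 0 0 0 0" --pt "0 0 -0.004 0 0 0 0" --pt "0 0 0 0 0 0 0"

```text
t: 6.55
eef_pos: [0.5188, 0.0819, 0.2047]
tool_rot: [0.001, 0.71, 0.704, 0.002]
contact_force: [3.4, 0.1, 2.4]
gripper_width: 0.69
grasp_force: 67.9
```

Emit:
jog_arm --pt "0 0 -0.004 0 0 0 0" --pt "0 0 -0.004 0 0 0 0" --pt "0 0 -0.004 0 0 0 0" --pt "0 0 0 0 0 0 0"

```text
t: 6.95
eef_pos: [0.5188, 0.082, 0.1926]
tool_rot: [0.001, 0.71, 0.704, 0.002]
contact_force: [4.3, -0.1, 3.0]
gripper_width: 0.687
grasp_force: 67.9
```

Emit:
jog_arm --pt "0.0006 0 -0.004 0 0 0 0" --pt "0 0 -0.005 0 0 0 0" --pt "0 0 -0.005 0 0 0 0" --pt "0 0 -0.004 0 0 0 0" --pt "0 0 0 0 0 0 0"

```text
t: 7.45
eef_pos: [0.5189, 0.0819, 0.1743]
tool_rot: [0.001, 0.71, 0.704, 0.001]
contact_force: [1.9, -0.6, 7.3]
gripper_width: 0.69
grasp_force: 68.1
```

Emit:
jog_arm --pt "0 0 -0.003 0 0 0 0" --pt "0 0 -0.003 0 0 0 0" --pt "0 0 -0.002 0 0 0 0" --pt "0 0 0 0 0 0 0"

```text
t: 7.85
eef_pos: [0.5189, 0.082, 0.1665]
tool_rot: [0.001, 0.71, 0.704, 0.001]
contact_force: [1.5, -0.5, 8.2]
gripper_width: 0.685
grasp_force: 68.3
```

Emit:
jog_arm --pt "0 0 -0.003 0 0 0 0" --pt "0 0 0 0 0 0 0"

```text
t: 8.05
eef_pos: [0.5189, 0.0819, 0.1636]
tool_rot: [0.001, 0.71, 0.704, 0.001]
contact_force: [0.9, -0.3, 9.4]
gripper_width: 0.688
grasp_force: 68.3
```

```bash
python3 - <<'E'
from h import *
s=cam("scene"); print(bot.get_obs()["contact_force"])
cv2.imwrite("pics/c3.png",cv2.resize(s["img"][160:255,235:345],(695,600),interpolation=cv2.INTER_CUBIC)[:,:,::-1])
E
```

```text
[ 0.95027405 -0.5424134   7.04751756]
```

View pics/c3.png

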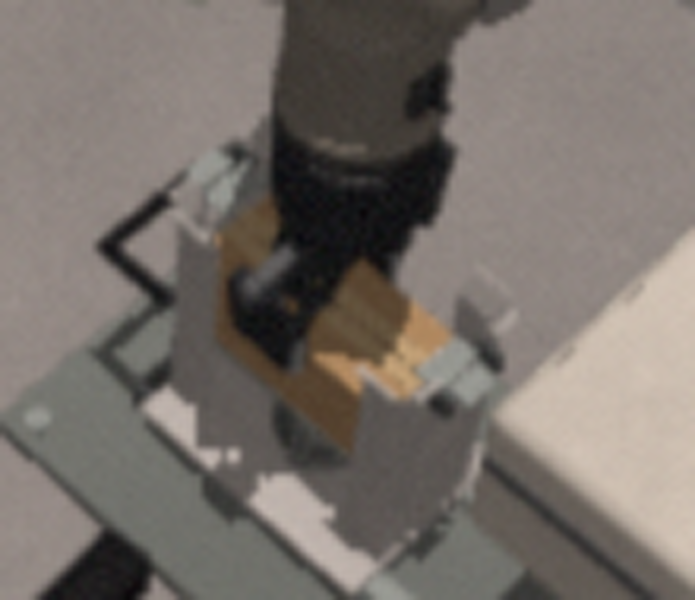

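Emit:
jog_arm --pt "0 0 -0.004 0 0 0 0" --pt "0 0 0 0 0 0 0" --pt "0 0 0 0 0 0 1" --pt "0 0 0 0 0 0 1" --pt "0 0 0 0 0 0 1" --pt "0 0 0 0 0 0 1" --pt "0 0 0 0 0 0 1" --pt "0 0 0 0 0 0 1"

```text
t: 8.9
eef_pos: [0.5171, 0.0816, 0.1582]
tool_rot: [-0.0, 0.71, 0.704, -0.0]
contact_force: [-1.0, 0.5, -0.1]
gripper_width: 1.001
grasp_force: 0.0
```

```bash
python3 - <<'E'
from h import *
s=cam("scene"); print(bot.get_obs()["contact_force"])
cv2.imwrite("pics/c4.png",cv2.resize(s["img"][160:255,235:345],(695,600),interpolation=cv2.INTER_CUBIC)[:,:,::-1])
E
```

```text
[-0.33071616 -0.9482808  -0.07844964]
```

View pics/c4.png

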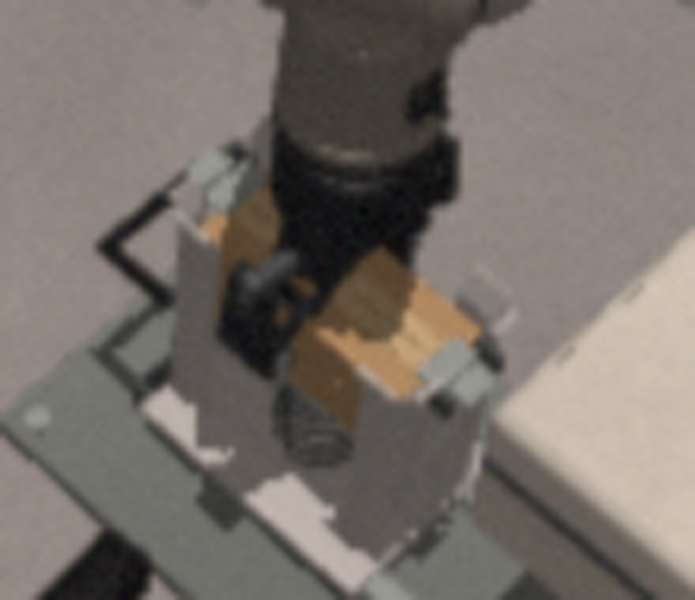

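Top carton lies level under the catches (far catch at (460,365), near at (215,185)). I lift off, look again and move on to the second carton.

Emit:
jog_arm --pt "0 0 0.03 0 0 0 1" --pt "0 0 0.04 0 0 0 1" --pt "0 0 0.03 0 0 0 1" --pt "0 -0.03 0 0 0 0.03 1" --pt "0 -0.045 0 0 0 0.03 1" --pt "0 -0.045 0 0 0 0 1" --pt "0 -0.045 0 0 0 0 1" --pt "0 -0.045 0 0 0 0 1" --pt "0 -0.045 0 0 0 0 1" --pt "0 -0.045 0 0 0 0 1"

```text
t: 9.95
eef_pos: [0.5169, -0.2202, 0.2585]
tool_rot: [0.0, 0.688, 0.725, 0.0]
contact_force: [1.1, 0.5, -0.4]
gripper_width: 0.997
grasp_force: 0.0
```

```bash
python3 - <<'E'
from h import *
t,s=cam("top"),cam("scene")
for c,k in((t,"t"),(s,"s")):
    m=mask(c,(.519,.084,.19)); print(k,m.sum(),fit([c],[m],.158,.19,[.519,.084,1.57]))
a=cv2.resize(t["img"][175:225,180:260],(480,300),interpolation=cv2.INTER_CUBIC)
b=cv2.resize(s["img"][180:245,250:319],(318,300),interpolation=cv2.INTER_CUBIC)
cv2.imwrite("pics/c5.png",np.hstack([a,b])[:,:,::-1])
E
```

```text
t 670.0 (array([0.5205, 0.0858, 1.5559]), np.float64(0.112))
s 716.0 (array([0.5121, 0.0783, 1.5304]), np.float64(0.262))
```

View pics/c5.png

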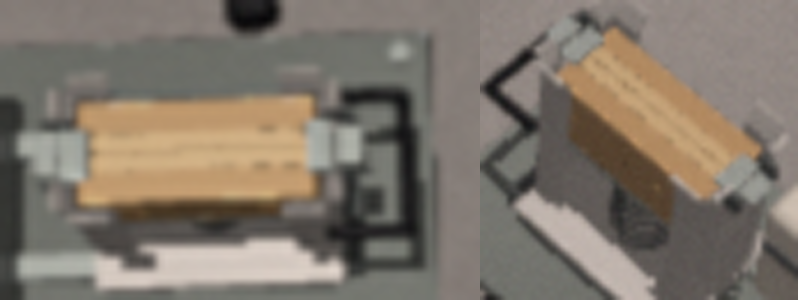

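Both catches lie over the carton, at crop (65,155) and (320,145), so it is latched. Now carton B.

Emit:
jog_arm --pt "0 -0.045 0 0 0 0 1" --pt "0 -0.045 0 0 0 0 1" --pt "-0.004 -0.045 -0.02 0 0 0 1" --pt "-0.004 -0.045 -0.03 0 0 0 1" --pt "0 -0.02 -0.04 0 0 0 1" --pt "0 0 -0.04 0 0 0 1" --pt "0 0 -0.04 0 0 0 1" --pt "0 0 -0.03 0 0 0 1" --pt "0 0 0 0 0 0 1" --pt "0 0 0 0 0 0 1"

```text
t: 11.05
eef_pos: [0.5099, -0.4145, 0.061]
tool_rot: [-0.0, 0.688, 0.725, 0.0]
contact_force: [-0.6, 0.3, -0.1]
gripper_width: 0.998
grasp_force: 0.0
```

Emit:
jog_arm --pt "-0.0015 -0.0055 -0.013 0 0 0 1" --pt "0 0 -0.013 0 0 0 1" --pt "0 0 -0.007 0 0 0 1" --pt "0 0 0 0 0 0 0" --pt "0 0 0 0 0 0 0" --pt "0 0 0 0 0 0 0" --pt "0 0 0 0 0 0 0" --pt "0 0 0 0 0 0 0"

```text
t: 11.85
eef_pos: [0.5084, -0.4204, 0.0281]
tool_rot: [0.0, 0.688, 0.725, 0.0]
contact_force: [0.1, 1.2, 1.6]
gripper_width: 0.686
grasp_force: 66.9
```

Emit:
jog_arm --pt "0 0 0.03 0 0 0 0" --pt "0 0 0.05 0 0 0 0" --pt "0 0 0.05 0 0 0 0" --pt "0 0 0.05 0 0 0 0" --pt "0 0 0.05 0 0 0 0" --pt "0 0.04 0.03 0 0 -0.03 0" --pt "0 0.045 0 0 0 -0.03 0" --pt "0.005 0.045 0 0 0 0 0" --pt "0.005 0.045 0 0 0 0 0" --pt "0 0.045 0 0 0 0 0"

```text
t: 12.85
eef_pos: [0.5178, -0.1983, 0.2874]
tool_rot: [-0.0, 0.71, 0.704, 0.0]
contact_force: [-0.3, -0.2, -2.8]
gripper_width: 0.693
grasp_force: 66.6
```

Emit:
jog_arm --pt "0 0.045 0 0 0 0 0" --pt "0 0.045 0 0 0 0 0" --pt "0 0.045 0 0 0 0 0" --pt "0 0.045 0 0 0 0 0" --pt "0 0.045 0 0 0 0 0" --pt "0 0.04 0 0 0 0 0" --pt "0 0.017 0 0 0 0 0" --pt "0 0 0 0 0 0 0" --pt "0 0 0 0 0 0 0"

```text
t: 13.75
eef_pos: [0.5176, 0.0812, 0.2873]
tool_rot: [0.0, 0.71, 0.704, -0.001]
contact_force: [0.6, -0.4, -2.6]
gripper_width: 0.688
grasp_force: 66.6
```

```bash
python3 - <<'E'
from h import *
t,s=cam("top"),cam("scene")
p=bot.get_obs()["eef_pos"]; print(p)
S=600/105; x0,y0=230,145
b=cv2.resize(s["img"][145:250,230:350],(round(120*S),600),interpolation=cv2.INTER_CUBIC)
P=box(p[0],p[1],1.563,p[2]-.028,p[2]+.004)
for q in proj(s,P): cv2.drawMarker(b,tuple(int(v) for v in ((q+.5-[x0,y0])*S)),(255,0,0),0,12,1)
cv2.imwrite("pics/c6.png",b[:,:,::-1])
E
```

```text
[0.51797482 0.0799369  0.28729655]
```

View pics/c6.png

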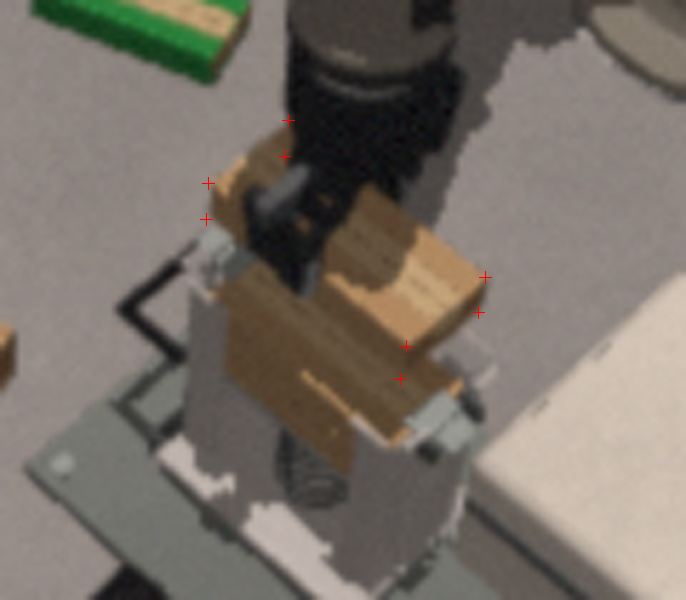

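Second carton hangs where predicted: corners match at (485,278), (406,346) and (208,183). I lower it the same way.

Emit:
jog_arm --pt "0 0 -0.03 0 0 0 0" --pt "0 0 -0.015 0 0 0 0" --pt "0 0 -0.01 0 0 0 0" --pt "0 0 -0.006 0 0 0 0" --pt "0 0 0 0 0 0 0"

```text
t: 14.35
eef_pos: [0.5179, 0.0813, 0.2262]
tool_rot: [-0.0, 0.71, 0.704, -0.0]
contact_force: [-0.3, 0.0, -3.3]
gripper_width: 0.689
grasp_force: 66.5
```

Emit:
jog_arm --pt "0 0 -0.003 0 0 0 0" --pt "0 0 -0.003 0 0 0 0" --pt "0 0 -0.003 0 0 0 0" --pt "0 0 0 0 0 0 0"

```text
t: 14.75
eef_pos: [0.5188, 0.0818, 0.2196]
tool_rot: [0.001, 0.71, 0.704, 0.001]
contact_force: [-5.2, -2.4, 11.7]
gripper_width: 0.69
grasp_force: 68.6
```

Emit:
jog_arm --pt "-0.001 0 -0.004 0 0 0 0" --pt "0 0 -0.004 0 0 0 0" --pt "0 0 -0.004 0 0 0 0" --pt "0 0 -0.004 0 0 0 0" --pt "0 0 0 0 0 0 0"

```text
t: 15.25
eef_pos: [0.5192, 0.0822, 0.2035]
tool_rot: [0.002, 0.71, 0.704, 0.002]
contact_force: [2.0, -0.1, 3.7]
gripper_width: 0.69
grasp_force: 68.0
```

Emit:
jog_arm --pt "0 0 -0.004 0 0 0 0" --pt "0 0 -0.004 0 0 0 0" --pt "0 0 -0.004 0 0 0 0" --pt "0 0 0 0 0 0 0"

```text
t: 15.65
eef_pos: [0.5192, 0.0823, 0.1914]
tool_rot: [0.002, 0.71, 0.704, 0.002]
contact_force: [2.3, 0.1, 4.2]
gripper_width: 0.688
grasp_force: 68.0
```

Emit:
jog_arm --pt "0 0 -0.004 0 0 0 0" --pt "0 0 -0.004 0 0 0 0" --pt "0 0 -0.004 0 0 0 0" --pt "0 0 0 0 0 0 0"

```text
t: 16.05
eef_pos: [0.5192, 0.0823, 0.1796]
tool_rot: [0.002, 0.71, 0.704, 0.002]
contact_force: [1.5, 1.0, 5.0]
gripper_width: 0.693
grasp_force: 68.1
```

Emit:
jog_arm --pt "0 0 -0.004 0 0 0 0" --pt "0 0 -0.004 0 0 0 0" --pt "0 0 -0.004 0 0 0 0" --pt "0 0 0 0 0 0 0"

```text
t: 16.45
eef_pos: [0.5192, 0.0823, 0.1675]
tool_rot: [0.002, 0.71, 0.704, 0.002]
contact_force: [1.0, 0.9, 9.1]
gripper_width: 0.693
grasp_force: 68.3
```

Emit:
jog_arm --pt "0 0 -0.002 0 0 0 0" --pt "0 0 -0.002 0 0 0 0" --pt "0 0 0 0 0 0 0"

```text
t: 16.75
eef_pos: [0.5193, 0.0827, 0.1638]
tool_rot: [0.001, 0.71, 0.704, 0.002]
contact_force: [0.8, 1.4, 8.6]
gripper_width: 0.687
grasp_force: 68.4
```

Emit:
jog_arm --pt "0 0 -0.002 0 0 0 0" --pt "0 0 -0.001 0 0 0 0" --pt "0 0 0 0 0 0 0"

```text
t: 17.05
eef_pos: [0.5193, 0.0827, 0.1609]
tool_rot: [0.001, 0.71, 0.704, 0.002]
contact_force: [-0.7, 2.3, 8.9]
gripper_width: 0.689
grasp_force: 68.5
```

Emit:
jog_arm --pt "0 0 0 0 0 0 1" --pt "0 0 0 0 0 0 1" --pt "0 0 0 0 0 0 1" --pt "0 0 0 0 0 0 1" --pt "0 0 0 0 0 0 1" --pt "0 0 0.03 0 0 0 1" --pt "0 0 0.04 0 0 0 1" --pt "0 0 0.03 0 0 0 1"

```text
t: 17.85
eef_pos: [0.5172, 0.0819, 0.2605]
tool_rot: [0.0, 0.71, 0.704, 0.0]
contact_force: [0.8, 0.0, 0.3]
gripper_width: 0.999
grasp_force: 0.0
```

Emit:
jog_arm --pt "0 -0.045 0 0 0 0 0" --pt "0 -0.045 0 0 0 0 0" --pt "0 -0.045 0 0 0 0 0" --pt "0 -0.045 0 0 0 0 0" --pt "0 -0.045 0 0 0 0 0" --pt "0 0 0 0 0 0 0"

```text
t: 18.45
eef_pos: [0.5159, -0.1512, 0.2581]
tool_rot: [0.001, 0.714, 0.7, -0.001]
contact_force: [-0.1, -0.5, -0.4]
gripper_width: 0.005
grasp_force: 0.0
```

```bash
python3 - <<'E'
from h import *
t,s=cam("top"),cam("scene")
a=cv2.resize(t["img"][175:225,180:260],(480,300),interpolation=cv2.INTER_CUBIC)
b=cv2.resize(s["img"][180:245,250:319],(318,300),interpolation=cv2.INTER_CUBIC)
cv2.imwrite("pics/c7.png",np.hstack([a,b])[:,:,::-1])
for u in ((343,95),(345,262),(410,95),(415,262)): print(ray(t,(180+u[0]/6-.5,175+u[1]/6-.5),.135).round(3))
print(bot.get_obs()["eef_pos"])
E
```

```text
[ 0.56  -0.001  0.135]
[0.457 0.001 0.135]
[ 0.559 -0.042  0.135]
[ 0.456 -0.041  0.135]
[ 0.51670422 -0.14445837  0.25834003]
```

View pics/c7.png

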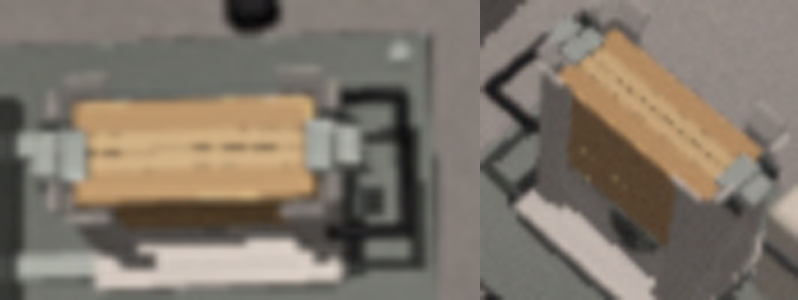

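Top carton is under both catches again, at (65,155) and (320,145). Now I go down behind the handle (outer face y ≈ -0.042) with the tool leaning back a little.

Emit:
jog_arm --pt "0 0 -0.03 0.125 0 0 0" --pt "0 0 -0.04 0.125 0 0 0" --pt "0 0 -0.03 0 0 0 0" --pt "0 0 -0.018 0 0 0 0" --pt "0 0.03 0 0 0 0 0" --pt "0 0.02 0 0 0 0 0" --pt "0 0 0 0 0 0 0"

```text
t: 19.25
eef_pos: [0.517, -0.0878, 0.141]
tool_rot: [-0.09, 0.702, 0.701, 0.088]
contact_force: [0.1, -0.3, -0.5]
gripper_width: -0.002
grasp_force: 0.0
```

Emit:
jog_arm --pt "0 0.01 0 0 0 0 0" --pt "0 0.01 0 0 0 0 0" --pt "0 0.01 0 0 0 0 0" --pt "0 0.01 0 0 0 0 0" --pt "0 0 0 0 0 0 0"

```text
t: 19.75
eef_pos: [0.5171, -0.052, 0.1409]
tool_rot: [-0.089, 0.704, 0.699, 0.088]
contact_force: [-0.7, 0.3, -0.0]
gripper_width: 0.001
grasp_force: 0.0
```

Emit:
jog_arm --pt "0 0.015 0 0 0 0 0" --pt "0 0.02 0 0 0 0 0" --pt "0 0.02 0 0 0 0 0" --pt "0 0.02 0 0 0 0 0"

```text
t: 20.15
eef_pos: [0.5174, 0.0203, 0.1404]
tool_rot: [-0.088, 0.705, 0.698, 0.087]
contact_force: [1.4, -5.6, -0.4]
gripper_width: 0.002
grasp_force: 2.8
```

Emit:
jog_arm --pt "0 0.02 0 0 0 0 0" --pt "0 0.02 0 0 0 0 0" --pt "0 0.02 0 0 0 0 0" --pt "0 0.01 0 0 0 0 0" --pt "0 0 0 0 0 0 0"

```text
t: 20.65
eef_pos: [0.5168, 0.0932, 0.1408]
tool_rot: [-0.089, 0.704, 0.7, 0.088]
contact_force: [-0.1, -0.6, -0.0]
gripper_width: 0.001
grasp_force: 0.0
```

Emit:
jog_arm --pt "0 0.01 0 0 0 0 0" --pt "0 0.01 0 0 0 0 0" --pt "0 0.005 0 0 0 0 0"

```text
t: 20.95
eef_pos: [0.5171, 0.1159, 0.1404]
tool_rot: [-0.088, 0.705, 0.698, 0.087]
contact_force: [0.7, -4.6, 0.1]
gripper_width: -0.002
grasp_force: 2.1
```

Emit:
jog_arm --pt "0 0.004 0 0 0 0 0" --pt "0 0.004 0 0 0 0 0"

```text
t: 21.15
eef_pos: [0.5171, 0.1227, 0.1403]
tool_rot: [-0.088, 0.705, 0.698, 0.087]
contact_force: [-1.4, -18.8, 8.2]
gripper_width: -0.0
grasp_force: 8.4
```

Emit:
jog_arm --pt "0 0.003 0 0 0 0 0" --pt "0 0.003 0 0 0 0 0"

```text
t: 21.35
eef_pos: [0.5174, 0.1231, 0.1397]
tool_rot: [-0.086, 0.707, 0.697, 0.084]
contact_force: [-3.2, -30.7, 10.9]
gripper_width: 0.001
grasp_force: 13.2
```

Against the stop. I back off, then look.

Emit:
jog_arm --pt "0 -0.006 0 0 0 0 0" --pt "0 -0.02 0 0 0 0 0" --pt "0 -0.04 0 0 0 0 0" --pt "0 -0.045 0 0 0 0 0" --pt "0 -0.045 0.02 0 0 0 0" --pt "0 -0.045 0.04 0 0 0 0" --pt "0 -0.045 0.04 0 0 0 0" --pt "0 -0.04 0 0 0 0 0" --pt "0 0 0 0 0 0 0" --pt "0 0 0 0 0 0 0"

```text
t: 22.35
eef_pos: [0.5171, -0.1404, 0.227]
tool_rot: [-0.089, 0.705, 0.698, 0.088]
contact_force: [-0.4, 1.0, -1.1]
gripper_width: 0.001
grasp_force: 0.0
```

```bash
python3 - <<'E'
from h import *
t,s=cam("top"),cam("scene")
a=cv2.resize(t["img"][165:245,130:260],(488,300),interpolation=cv2.INTER_CUBIC)
b=cv2.resize(s["img"][180:280,255:355],(300,300),interpolation=cv2.INTER_CUBIC)
cv2.imwrite("pics/c8.png",np.hstack([a,b])[:,:,::-1])
E
```

```text
(no output)
```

View pics/c8.png

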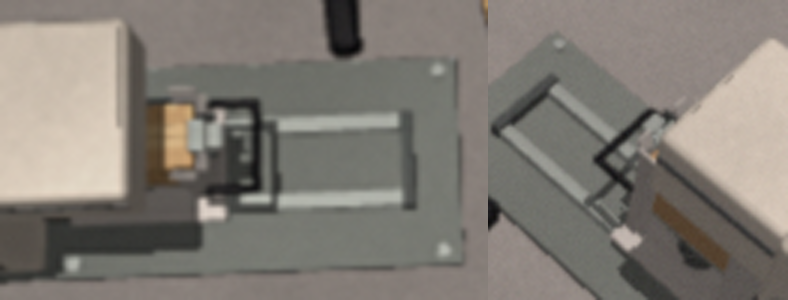

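The magazine is under the head (handle edge at crop (262,145), travel about 0.18 m), the near catch is over the pile, and the arm is clear. I hand in.

```bash
python3 -c "
from station import bot
print(bot.hand_in())"
```

```text
the job is handed in; nothing more can be done
None
```

I loaded both slim cartons and latched them under the catches, pushed the magazine home against its stop, left the bystanders untouched, and handed the job in at about 22 s; no verdict came back.

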